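Load the drying hood and hold its sprung vent half open

TASK

Slide the loaded tray of gingerbread into the mouth of the steel drying hood until its end plate is fully home against the hood, keeping all four gingerbreads lying flat in the tray; the roof vent must still be shut at that point. Then move the sprung vent shutter on the roof by its upright tab to half open (tab level with the two half-way ribs), never past three quarters, and finish while still holding it there with the gripper: it springs shut if let go. Leave the wooden mould, the bowl and the jar where they are.

Things in the scene. Friction and masses are not known exactly. Their poses are not given: they have to be found in the camera images.
- hood: Low steel drying hood, fixed, no floor: 190 deep (x), 250 wide (y), 100 high. Origin: footprint centre at bench height; +x from open mouth to closed back, z up. On the roof two rails, 8 high, run along x at y = +-60; a small rib on each, top at z = 118, at x = 0 marks half travel. Spring housing 22 high at x = 79 to 91. Tray is home when its end plate meets the mouth face: tray_mid at x = -12.5, y = 0 +-8.
- mouth (a point): Centre of the hood's open mouth, 95 before the hood's origin and 44 above the bench; hood axes. The opening is 200 wide (y) and 88 high from the bench up; inside depth 178.
- tray_mid (a point): Centre of the loose tray's pan, 10 above the bench. Pan 165 long (x), 184 wide (y), rim 20 high, floor 4 thick; +x goes into the hood first, those corners are cut at 45 degrees. At its rear (x = -82.5 to -92.5) an end plate 220 wide, 75 high closes the mouth. About 0.45 kg, varies by 0.7 to 1.4. Slides flat on the bench, straight into the hood.
- tray_handle (a point): Centre of the tray's handle, an upright wooden bar sticking out 57 behind the end plate: 57 long (tray x), 14 thick (tray y), 45 high, from 30 to 75 above the bench. 125 behind tray_mid, 52 above the bench. Axes as tray_mid. Grip it across its thickness from above.
- bread0_mid (a point): Centre of one of the four loose baked gingerbread rounds lying in the tray, 56 across, 15 high, 50 g.
- bread1_mid (a point): Centre of one of the four loose baked gingerbread rounds lying in the tray, 56 across, 15 high, 50 g.
- bread2_mid (a point): Centre of one of the four loose baked gingerbread rounds lying in the tray, 56 across, 15 high, 50 g.
- bread3_mid (a point): Centre of one of the four loose baked gingerbread rounds lying in the tray, 56 across, 15 high, 50 g.
- shutter (a joint): Travel of the vent shutter along the hood's +x (from the mouth towards the back), in m: 0 shut, 0.060 wide open, 0.030 half open, three quarters 0.045. A return spring pushes it shut: about 4 N at 0, 10 N at half, 16 N wide open.
- shutter_tab (a point): Centre of the upright black tab on the shutter plate: 12 thick (x), 44 wide (y), 45 high. The tab reaches from 107 to 152 above the bench, this point is at 129.5. Axes as the hood. Shut, it stands at x = -30, y = 0 in the hood's frame; half open at x = 0, level with the ribs. It can be pinched across its thickness or pushed from the mouth side.
- mould: Bystander: carved wooden gingerbread mould, 90 (x) x 130 (y) x 36 high, origin at its underside's centre. Leave alone.
- bowl: Bystander: steel bowl, 110 across, 60 high, origin at its underside's centre. Leave alone.
- jar: Bystander: white lidded jar, 80 across, 110 high, origin at its underside's centre. Leave alone.
Things that resemble listed ones, but are neither listed nor needed, are in the scene too. What is shaped like the part that bears bread1_mid but pink is not meant.

How it is judged:
On the way, in this order (a step that is already met when the one before it is completed fails the run):
1. loaded tray fully home in the hood with the vent still shut (x of tray_mid in the frame of hood between -0.0195 and -0.006 m and y of tray_mid in the frame of hood between -0.014 and 0.014 m and z of tray_mid in the frame of hood below 0.016 m and angle between the x axis of tray_mid and the x axis of hood, either way round below 0.08 rad and angle between tray_mid's own z axis and vertical below 0.06 rad and x of bread0_mid in the frame of tray_mid between -0.08 and 0.08 m and y of bread0_mid in the frame of tray_mid between -0.09 and 0.09 m and z of bread0_mid in the frame of tray_mid between -0.01 and 0.012 m and angle between each of bread0_mid, bread1_mid, bread2_mid, bread3_mid's own z axis and vertical below 0.15 rad and x of bread1_mid in the frame of tray_mid between -0.08 and 0.08 m and y of bread1_mid in the frame of tray_mid between -0.09 and 0.09 m and z of bread1_mid in the frame of tray_mid between -0.01 and 0.012 m and x of bread2_mid in the frame of tray_mid between -0.08 and 0.08 m and y of bread2_mid in the frame of tray_mid between -0.09 and 0.09 m and z of bread2_mid in the frame of tray_mid between -0.01 and 0.012 m and x of bread3_mid in the frame of tray_mid between -0.08 and 0.08 m and y of bread3_mid in the frame of tray_mid between -0.09 and 0.09 m and z of bread3_mid in the frame of tray_mid between -0.01 and 0.012 m and value of joint shutter below 0.006 m), for 0.2 s.
2. vent held half open by the tab (value of joint shutter between 0.024 and 0.036 m and contact force between the fingers and shutter above 4 N), for 0.3 s.
At the end, for the whole second after the job is handed in: The tray stands flat in the hood with its end plate within 7 mm of the mouth face, within 14 mm of centred and 0.08 rad of square, all four gingerbreads lie flat in it, and the gripper's fingers hold the shutter tab (more than 4 N) at 24 to 36 mm of its 60 mm travel (all of step 2 and x of tray_mid in the frame of hood between -0.0195 and -0.006 m and y of tray_mid in the frame of hood between -0.014 and 0.014 m and z of tray_mid in the frame of hood below 0.016 m and angle between the x axis of tray_mid and the x axis of hood, either way round below 0.08 rad and angle between tray_mid's own z axis and vertical below 0.06 rad and x of bread0_mid in the frame of tray_mid between -0.08 and 0.08 m and y of bread0_mid in the frame of tray_mid between -0.09 and 0.09 m and z of bread0_mid in the frame of tray_mid between -0.01 and 0.012 m and angle between each of bread0_mid, bread1_mid, bread2_mid, bread3_mid's own z axis and vertical below 0.15 rad and x of bread1_mid in the frame of tray_mid between -0.08 and 0.08 m and y of bread1_mid in the frame of tray_mid between -0.09 and 0.09 m and z of bread1_mid in the frame of tray_mid between -0.01 and 0.012 m and x of bread2_mid in the frame of tray_mid between -0.08 and 0.08 m and y of bread2_mid in the frame of tray_mid between -0.09 and 0.09 m and z of bread2_mid in the frame of tray_mid between -0.01 and 0.012 m and x of bread3_mid in the frame of tray_mid between -0.08 and 0.08 m and y of bread3_mid in the frame of tray_mid between -0.09 and 0.09 m and z of bread3_mid in the frame of tray_mid between -0.01 and 0.012 m); the arm keeps its last pose, push and grip.
It fails at once if vent opened past three quarters (value of joint shutter above 0.047 m).
It fails at once if bystander disturbed (distance of any of mould, bowl, jar from where it was at the start of the episode above 0.02 m or angle between any of mould, bowl, jar's own z axis and vertical above 0.3 rad).
It also fails if it takes over 51 s, if anything falls off the work surface, if the arm or the gripper's body presses on something with over 40 N, if the wrist force passes 120 N, or if a joint passes its speed limit or range.

ROBOT

A 7-joint arm with a two-finger parallel gripper is mounted at the origin on the work surface. World frame = base frame: x ahead of the robot, y to its left, z up, the work surface at z = 0. Lengths are in m, angles in rad, forces in N, time in s.
With the tool pointing down it reaches from about 0.4 to 0.85 m from the base axis. Payload 10.4 kg.
Tool frame: the origin (TCP) lies midway between the tips of the shut fingers; the grasp point (between the pads) lies 19 mm behind it; x points along the fingers, z is the direction in which the jaws open and shut, and the axes are right-handed (so a half turn about x gives the same grasp; the last joint's range is limited). The gripper opens to 87 mm and grips with 3 to 60 N. Pads are 19 mm wide; open, the fingers measure 117 mm over their backs; the gripper's body (75 mm by 190 mm) begins 51 mm behind the grasp point.
Start: joints at [1.095, 0.332, -0.065, 1.46, 0.022, 1.35, -0.088], TCP at [0.273, -0.562, 0.199] pointing down, gripper open.
Joint ranges: [-2.6, 2.6], [-0.5, 2.12], [-1.47, 1.34], [0.16, 2.42], [-1.27, 4.41], [0.06, 2.06], [-2.6, 2.6]. Speed limits (rad/s): [2.22, 2.22, 2.79, 2.79, 3.14, 3.14, 3.14].

INTERFACE

Orientations are given as a unit quaternion [x, y, z, w].
In Python, from bench import read_state, camera, camera_params, close_job gives the robot as it stands.
- The arm moves only by the tool arm_command, never from a script. Its argument "targets" is a list of rows, each a list of 7 numbers: the closure in counts, from 0 (fully open) to 255 (shut), then the shift along the tool's x, y, z in mm, then the turn, a rotation vector about the tool's x, y, z in rad. A call has 1 to 10 rows; each row is the pose to reach, as a shift and turn from the pose commanded when the call began, along the tool's axes at that moment; what a row does not reach only later rows make up. A row lasts 1/10 s, in which the tool goes at most 50 mm and 8.59 degrees, less where a joint would pass 70% of its speed; a pose out of reach is approached as far as the arm can. A call with a gripper value outside its range is refused whole. The fingers move at their own pace and stop on an object; "newtons" is the grip in N (left out, the last holds). Time passes only in rows, so rows that repeat a pose let the fingers close. It gives the time, the measured TCP pose, the force and the opening at its end, in the units of the state.
- read_state(): the state, without advancing time (a new reading comes with each control period).
- camera(name): name is "scene" or "top" or "wrist"; returns the picture (420x560x3 uint8, red, green, blue); there is no depth.
- camera_params(name): a dict with "intrinsics" (3x3 intrinsics, pixels), "xyz" and "orientation" of the camera in the world; the wrist camera has in their place "mount" (4x4, takes a point from camera to tool coordinates, whose origin is the TCP and whose axes are the tool frame's). Camera axes: x right, y down, z forward; pixel columns grow to the right and rows downward; lengths in m; the calibration is good to about 2 mm. A picture is of the moment at which its call begins: read the wrist's pose just before it. camera_params takes no time and is no camera call.
- close_job(): hands the job in, once; it reports no verdict.
The state is a dict: "time": time; "joint_positions": joint angles; "joint_vel": joint speeds; "joint_torque": joint torques, N m; "ee_pos": TCP position; "eef_rot": TCP orientation; "ft_force": force on the tool from outside, world axes, zero at the start; "torque": the same for the moment, N m; "width": finger opening in m.
Only numpy, scipy, OpenCV 4.12 (cv2) and the standard library are available. Lean on these libraries where they do the work, as an engineer would, in place of code of your own. Each camera call takes 0.05 s, during which the arm holds its last target.

## Working session

There is one attempt and no reset: what is moved stays moved. The work goes in short steps, Python scripts to look and compute and a tool call to move; the robot and the scene stay as the last step left them, time stands still between calls to the robot, and variables do not carry over. Pictures are saved under pics/ and viewed, and the job is handed in when it is done.

Besides the shell and the picture viewer there is one more tool, called after "Call:" as name([rows], argument=value, ...), one row to a line, values as JSON. arm_command: Moves the arm, as the interface text tells. Its arguments: {"type":"object","properties":{"targets":{"type":"array"},"newtons":{"type":"number"}},"required":["targets"]}

```bash
mkdir -p pics; python3 - <<'E'
from bench import *
import cv2
for n in ["scene","top"]:
    cv2.imwrite(f"pics/{n}0.png",camera(n)[:,:,::-1])
    p=camera_params(n);print(n,p)
print(camera_params("wrist"));print(read_state())
E
```

```text
scene {'intrinsics': array([[455.07067503,   0.        , 274.84813083],
       [  0.        , 455.07067503, 213.95462219],
       [  0.        ,   0.        ,   1.        ]]), 'xyz': array([1.63211151, 0.3463551 , 0.8855074 ]), 'orientation': array([ 0.53766433,  0.71249394, -0.35513796, -0.27775255])}
top {'intrinsics': array([[498.02291341,   0.        , 280.11397417],
       [  0.        , 498.02291341, 217.98292362],
       [  0.        ,   0.        ,   1.        ]]), 'xyz': array([0.4705404 , 0.09346627, 1.3589442 ]), 'orientation': array([ 0.71417478, -0.69848845,  0.03651755, -0.02710602])}
{'intrinsics': array([[360.90024016,   0.        , 273.69992132],
       [  0.        , 360.90024016, 207.38685339],
       [  0.        ,   0.        ,   1.        ]]), 'mount': array([[-7.87315000e-05, -2.81898615e-01,  9.59444196e-01,
        -1.85211983e-01],
       [-1.24783892e-03, -9.59443424e-01, -2.81898490e-01,
         7.67280819e-02],
       [ 9.99999218e-01, -1.21942610e-03, -2.76225643e-04,
         1.35855599e-04],
       [ 0.00000000e+00,  0.00000000e+00,  0.00000000e+00,
         1.00000000e+00]])}
{'time': 0.1, 'joint_positions': array([ 1.09540468,  0.33281199, -0.06471118,  1.46084878,  0.02164308,
        1.34990607, -0.08848184]), 'joint_vel': array([-0.00081251, -0.00162166, -0.0010998 , -0.0017314 , -0.00080254,
       -0.00100151,  0.00015659]), 'joint_torque': array([ 1.62360662e-03, -6.24542928e+01,  2.45728955e-02, -3.90716493e+01,
       -6.14654948e-02,  3.66008235e-02,  1.79574431e-05]), 'ee_pos': array([ 0.27324733, -0.5616878 ,  0.19873557]), 'eef_rot': array([ 0.37520034,  0.59988468, -0.37478015,  0.59908506]), 'ft_force': array([0.26432698, 1.10225882, 0.2380946 ]), 'torque': array([ 0.01183616,  0.01612578, -0.01594993]), 'width': 0.0870074932089916}
```

```bash
ls
```

```text
pics
```

View pics/scene0.png

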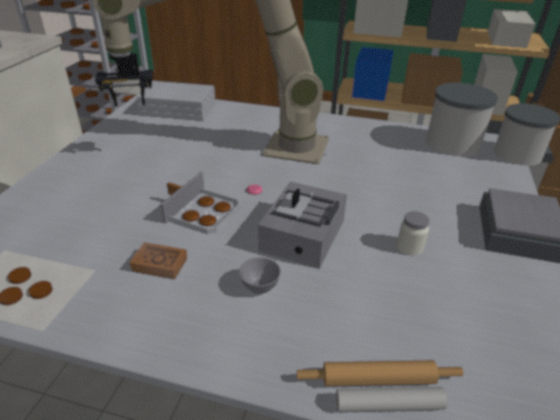

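View pics/top0.png

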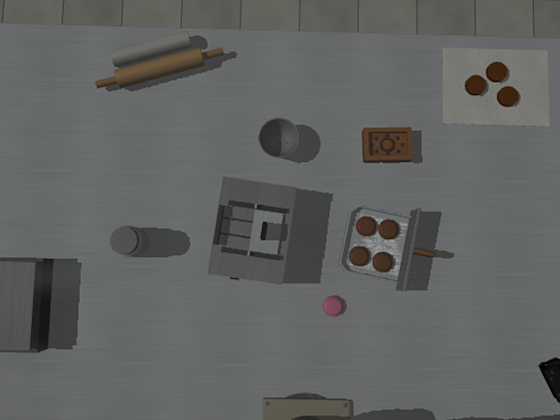

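```bash
python3 - <<'E'
import cv2
im=cv2.imread("pics/top0.png")
cv2.imwrite("pics/tc1.png",cv2.resize(im[165:305,195:345],None,fx=5,fy=4.28*5/4.28,interpolation=cv2.INTER_CUBIC)[:, :][:600*2])
a=cv2.resize(im[170:290,200:335],None,fx=5,fy=5,interpolation=cv2.INTER_CUBIC);cv2.imwrite("pics/tc1.png",a)
a=cv2.resize(im[190:310,320:470],None,fx=5,fy=5,interpolation=cv2.INTER_CUBIC);cv2.imwrite("pics/tc2.png",a)
E
```

```text
(no output)
```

View pics/tc1.png

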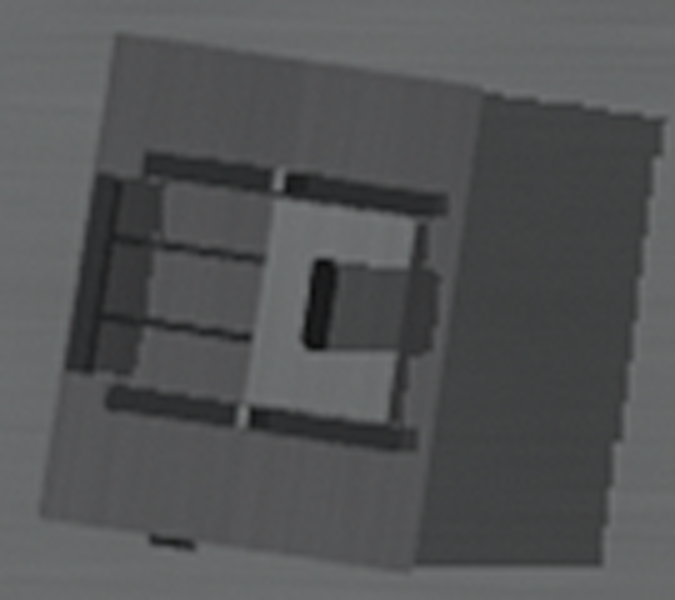

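View pics/tc2.png

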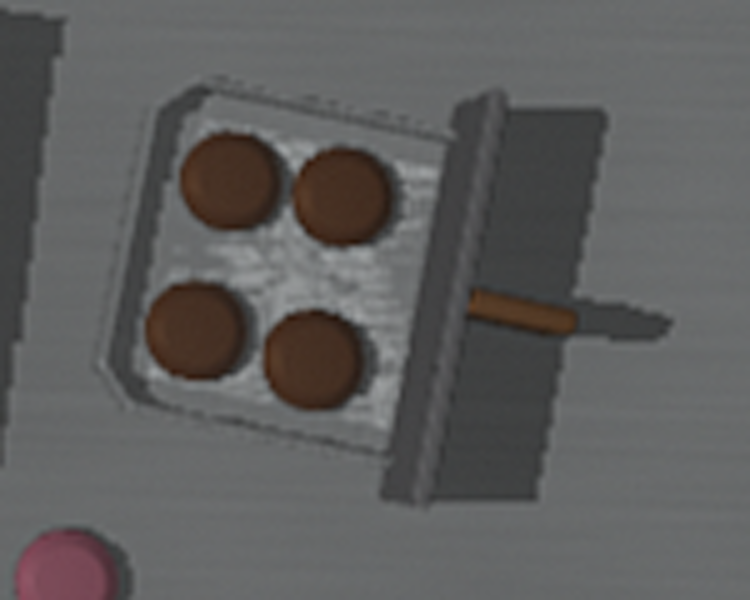

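```bash
cat > h.py <<'E'
from bench import *
import numpy as np, cv2
from scipy.spatial.transform import Rotation as R
def ray(n,uv,z,pose=None):
    p=camera_params(n)
    if n=="wrist":
        T=np.eye(4);T[:3,:3]=R.from_quat(pose[1]).as_matrix();T[:3,3]=pose[0];T=T@p['mount'];Rm,o=T[:3,:3],T[:3,3]
    else: Rm,o=R.from_quat(p['orientation']).as_matrix(),p['xyz']
    out=[]
    for u,v in np.atleast_2d(uv):
        d=Rm@np.linalg.inv(p['intrinsics'])@[u,v,1]; out.append(o+d*(z-o[2])/d[2])
    return np.array(out)
def proj(n,P,pose=None):
    p=camera_params(n)
    if n=="wrist":
        T=np.eye(4);T[:3,:3]=R.from_quat(pose[1]).as_matrix();T[:3,3]=pose[0];T=T@p['mount'];Rm,o=T[:3,:3],T[:3,3]
    else: Rm,o=R.from_quat(p['orientation']).as_matrix(),p['xyz']
    q=(np.atleast_2d(P)-o)@Rm@p['intrinsics'].T
    return q[:,:2]/q[:,2:]
E
python3 - <<'E'
from h import *
np.set_printoptions(precision=4,suppress=True)
c1=lambda l:np.array(l)/5+[200,170]-0.4
c2=lambda l:np.array(l)/5+[320,190]-0.4
h=ray("top",c1([(117,35),(485,92),(412,572),(40,515)]),.1);print(h,h.mean(0))
ex=(h[0]+h[3]-h[1]-h[2]);print("hood yaw",np.arctan2(ex[1],ex[0]),np.linalg.norm(ex)/2, np.linalg.norm(h[0]-h[3]))
ey=h[2]+h[3]-h[0]-h[1];print(np.arctan2(ey[1],ey[0])+np.pi/2)
print("ribs",ray("top",c1([(280,180),(243,415)]),.118),"tab",ray("top",c1([(320,303)]),.152))
t=ray("top",c2([(494,92),(420,505)]),.075);print("plate",t,np.linalg.norm(t[0]-t[1]))
d=t[1]-t[0];print("yaw",np.arctan2(d[1],d[0])+np.pi/2, t.mean(0))
hd=ray("top",c2([(471,301),(576,324)]),.075);print("handle",hd);e=hd[0]-hd[1];print(np.arctan2(e[1],e[0]))
r=ray("top",c2([(205,78),(455,137),(388,455),(130,405),(152,105),(103,365)]),.02);print("rim",r)
e=r[0]+r[3]-r[1]-r[2];print(np.arctan2(e[1],e[0]))
print("mould,bowl,jar",ray("top",[(388,145),(278,137),(124,240)],.0))
E
```

```text
[[0.6871 0.226  0.1   ]
 [0.6622 0.0375 0.1   ]
 [0.4182 0.0696 0.1   ]
 [0.4427 0.2568 0.1   ]] [0.5525 0.1475 0.1   ]
hood yaw 1.4401431371792563 0.18948374329753953 0.24634585842934176
4.584258000884617
ribs [[0.6125 0.1402 0.118 ]
 [0.4946 0.1556 0.118 ]] tab [[0.549 0.118 0.152]]
plate [[ 0.6209 -0.2818  0.075 ]
 [ 0.4069 -0.243   0.075 ]] 0.21749818286581377
yaw 4.532888718217137 [ 0.5139 -0.2624  0.075 ]
handle [[ 0.512  -0.2695  0.075 ]
 [ 0.5013 -0.324   0.075 ]]
1.3771490714690828
rim [[ 0.6314 -0.1406  0.02  ]
 [ 0.6023 -0.2766  0.02  ]
 [ 0.4304 -0.2402  0.02  ]
 [ 0.4541 -0.1015  0.02  ]
 [ 0.616  -0.1119  0.02  ]
 [ 0.4751 -0.0868  0.02  ]]
1.3812163654561487
mould,bowl,jar [[ 0.8043 -0.2194  0.    ]
 [ 0.8193  0.0874  0.    ]
 [ 0.5236  0.4995  0.    ]]
```

```bash
cat >> h.py <<'E'
np.set_printoptions(precision=4,suppress=True)
def plan(P,yaw):
    """shift(mm)/rotvec in tool axes from the current measured pose to TCP P, tool x down, tool z horizontal at angle yaw (mod pi)"""
    s=read_state();M=R.from_quat(s['eef_rot']).as_matrix()
    for k in (0,np.pi):
        z=np.array([np.cos(yaw+k),np.sin(yaw+k),0]);x=np.array([0,0,-1.]);y=np.cross(z,x)
        D=np.c_[x,y,z]
        print("shift",M.T@(np.array(P)-s['ee_pos'])*1000,"turn",R.from_matrix(M.T@D).as_rotvec(),"tool y->",y)
E
python3 - <<'E'
from h import *
s=read_state();print(R.from_quat(s['eef_rot']).as_matrix())
d=np.array([np.cos(1.384),np.sin(1.384)])
g=np.array([.5305,-.176])-.131*d;print(g)
plan([*g,.12],1.384+np.pi/2)
E
```

```text
[[-0.0006  0.8992  0.4375]
 [ 0.0011  0.4375 -0.8992]
 [-1.     -0.0001 -0.0013]]
[ 0.5062 -0.3047]
shift [  78.8692  321.8846 -129.0539] turn [ 2.2104 -0.0006  0.0015] tool y-> [-0.1857 -0.9826 -0.    ]
shift [  78.8692  321.8846 -129.0539] turn [-0.9312 -0.0012 -0.0005] tool y-> [0.1857 0.9826 0.    ]
```

Call:
arm_command([
  [0, 0, 40, -16, -0.12, 0, 0],
  [0, 0, 80, -32, -0.24, 0, 0],
  [0, 10, 120, -48, -0.36, 0, 0],
  [0, 20, 160, -64, -0.48, 0, 0],
  [0, 30, 200, -80, -0.6, 0, 0],
  [0, 40, 240, -96, -0.72, 0, 0],
  [0, 50, 280, -112, -0.84, 0, 0],
  [0, 60, 322, -129, -0.93, 0, 0],
  [0, 69, 322, -129, -0.931, 0, 0],
  [0, 69, 322, -129, -0.931, 0, 0],
], newtons=40)

```text
time: 1.1
ee_pos: [0.5063, -0.3037, 0.1288]
eef_rot: [0.066, 0.705, -0.065, 0.703]
ft_force: [-0.4, -1.4, -0.6]
width: 0.0871
```

```bash
python3 - <<'E'
from h import *
s=read_state();print(s['time'],s['ee_pos'],s['joint_positions'])
im=camera("wrist")[:,:,::-1].copy();cv2.imwrite("pics/w1.png",im)
pose=(s['ee_pos'],s['eef_rot'])
d=np.array([np.cos(1.384),np.sin(1.384)]);n=np.array([-d[1],d[0]]);c=np.array([.5305,-.176])
print(proj("wrist",[[*(c-a*d+b*n),.075] for a,b in [(96,7),(96,-7),(153,7),(153,-7)] for a,b in [(a/1000,b/1000)]],pose))
plan([.5062,-.3047,.038],1.384+np.pi/2)
E
```

```text
1.1 [ 0.5063 -0.3037  0.1288] [ 0.7671  0.3323 -0.3701  1.629   0.126   1.2068  0.1852]
[[264.4428 168.2642]
 [285.3696 168.287 ]
 [264.97   247.3823]
 [284.596  247.4146]]
shift [91.6505  0.7145  0.5177] turn [ 3.1407 -0.0002  0.0029] tool y-> [-0.1857 -0.9826 -0.    ]
shift [91.6505  0.7145  0.5177] turn [-0.0009 -0.0019 -0.0001] tool y-> [0.1857 0.9826 0.    ]
```

View pics/w1.png

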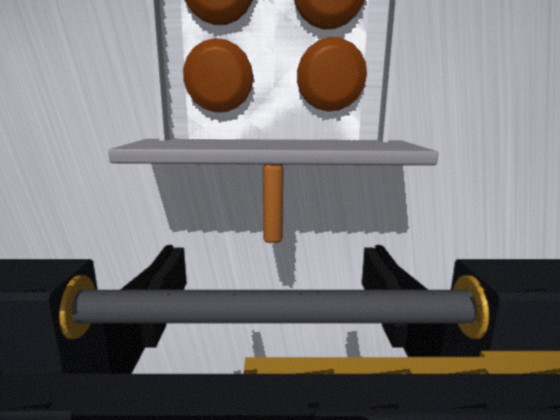

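The wrist view shows the handle (u 264–284, v 165–241) centred between the jaws and square to them. Descending and gripping.

Call:
arm_command([
  [0, 30, 1, 0, 0, 0, 0],
  [0, 60, 1, 0, 0, 0, 0],
  [0, 80, 1, 0, 0, 0, 0],
  [0, 90, 1, 0, 0, 0, 0],
  [0, 90, 1, 0, 0, 0, 0],
  [255, 90, 1, 0, 0, 0, 0],
  [255, 90, 1, 0, 0, 0, 0],
  [255, 90, 1, 0, 0, 0, 0],
  [255, 90, 1, 0, 0, 0, 0],
  [255, 90, 1, 0, 0, 0, 0],
], newtons=40)

```text
time: 2.15
ee_pos: [0.5069, -0.3043, 0.0408]
eef_rot: [0.066, 0.704, -0.066, 0.704]
ft_force: [-0.8, -0.2, -0.6]
width: 0.0549
```

```bash
python3 - <<'E'
from h import *
s=read_state();print(s['time'],s['ee_pos'],s['width'],s['ft_force'])
h=np.array([.5525,.1475]);f=np.array([np.cos(1.441),np.sin(1.441)]);l=np.array([-f[1],f[0]])
p=s['ee_pos'][:2]-h;print("tcp in hood",p@f,p@l)
# aligned staging pose: grasp at tray x -0.131 ; tray_mid hood x=-0.235 (front at -.152), y=0
for tx in (-.215,-.0125):
  g=h+f*(tx-.131);print(g);plan([*g,s['ee_pos'][2]],1.441+np.pi/2)
E
```

```text
2.15 [ 0.5069 -0.3043  0.0408] 0.05487931417381135 [-0.7763 -0.1788 -0.5653]
tcp in hood -0.4538695803627614 -0.013271983778190609
[ 0.5077 -0.1956]
shift [ -0.0411 106.9348 -19.4149] turn [ 3.0844  0.0005 -0.0008] tool y-> [-0.1294 -0.9916 -0.    ]
shift [ -0.0411 106.9348 -19.4149] turn [-0.0572  0.0005  0.0003] tool y-> [0.1294 0.9916 0.    ]
[0.5339 0.0052]
shift [ -0.1057 309.1038 -30.9875] turn [ 3.0844  0.0005 -0.0008] tool y-> [-0.1294 -0.9916 -0.    ]
shift [ -0.1057 309.1038 -30.9875] turn [-0.0572  0.0005  0.0003] tool y-> [0.1294 0.9916 0.    ]
```

Call:
arm_command([
  [255, 0, 0, 0, 0, 0, 0],
  [255, 0, 0, 0, 0, 0, 0],
  [255, 0, 0, 0, 0, 0, 0],
  [255, 0, 0, 0, 0, 0, 0],
  [255, 0, 0, 0, 0, 0, 0],
  [255, 0, 0, 0, 0, 0, 0],
  [255, 0, 0, 0, 0, 0, 0],
  [255, 0, 0, 0, 0, 0, 0],
])

```text
time: 2.95
ee_pos: [0.5065, -0.3042, 0.0404]
eef_rot: [0.066, 0.704, -0.066, 0.704]
ft_force: [-1.8, -0.4, 0.7]
width: 0.0138
```

Call:
arm_command([
  [255, 0, 3, 0, 0, 0, 0],
  [255, 0, 9, -1, -0.003, 0, 0],
  [255, 0, 17, -3, -0.01, 0, 0],
  [255, 0, 25, -5, -0.017, 0, 0],
  [255, 0, 33, -7, -0.024, 0, 0],
  [255, 0, 42, -9, -0.031, 0, 0],
  [255, 0, 51, -11, -0.038, 0, 0],
  [255, 0, 60, -13, -0.045, 0, 0],
  [255, 0, 68, -15, -0.051, 0, 0],
  [255, 0, 75, -17, -0.057, 0, 0],
])

```text
time: 3.95
ee_pos: [0.504, -0.2264, 0.0405]
eef_rot: [0.046, 0.706, -0.046, 0.706]
ft_force: [0.6, -1.9, -2.5]
width: 0.0134
```

Call:
arm_command([
  [255, 0, 6, -1, 0, 0, 0],
  [255, 0, 12, -1, 0, 0, 0],
  [255, 0, 17, -1, 0, 0, 0],
  [255, 0, 20, -1, 0, 0, 0],
  [255, 0, 20, -1, 0, 0, 0],
])

```text
time: 4.45
ee_pos: [0.5057, -0.2064, 0.0404]
eef_rot: [0.046, 0.706, -0.045, 0.706]
ft_force: [-0.0, 1.7, -2.3]
width: 0.0135
```

```bash
python3 - <<'E'
from h import *
s=read_state();print(s['time'],s['ee_pos'],s['width'],s['ft_force'])
im=camera("top")[:,:,::-1].copy();w=camera("wrist")[:,:,::-1].copy();cv2.imwrite("pics/w2.png",w)
cv2.imwrite("pics/t2.png",cv2.resize(im[165:315,205:405],None,fx=4,fy=4,interpolation=cv2.INTER_CUBIC))
h=np.array([.5525,.1475]);f=np.array([np.cos(1.441),np.sin(1.441)]);l=np.array([-f[1],f[0]])
p=s['ee_pos'][:2]-h;print("tcp in hood",p@f,p@l)
g=h+f*(-.0125-.131);plan([*g,s['ee_pos'][2]],1.441+np.pi/2)
E
```

```text
4.45 [ 0.5057 -0.2064  0.0404] 0.013527988209898804 [-0.0153  1.6666 -2.2655]
tcp in hood -0.357016643404164 0.000550015098784967
shift [  0.2301 213.5191   0.6651] turn [-3.1412  0.0016 -0.0003] tool y-> [-0.1294 -0.9916 -0.    ]
shift [  0.2301 213.5191   0.6651] turn [ 0.0004 -0.0002 -0.001 ] tool y-> [0.1294 0.9916 0.    ]
```

View pics/t2.png

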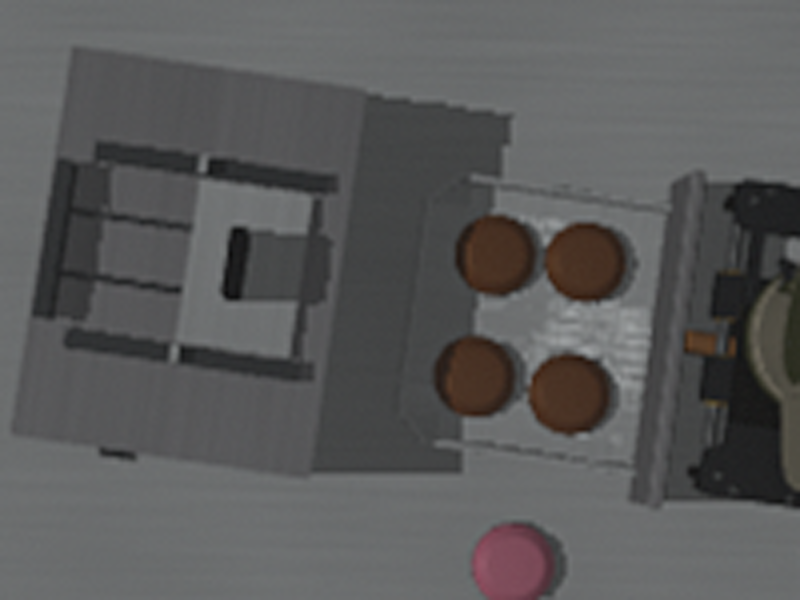

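View pics/w2.png

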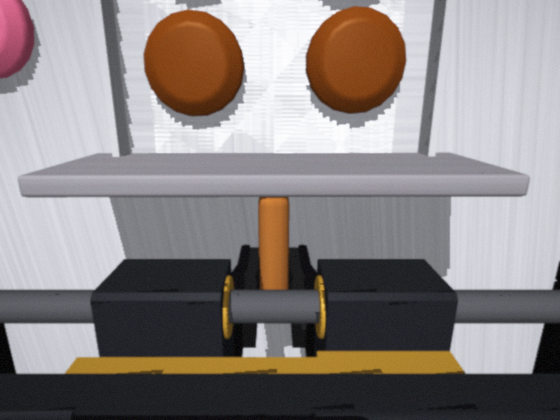

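```bash
python3 - <<'E'
from h import *
h=np.array([.5525,.1475]);f=np.array([np.cos(1.441),np.sin(1.441)]);l=np.array([-f[1],f[0]])
c=lambda x:np.array(x)/4+[205,165]-.375
for n,q,z in [("plate",[(690,175),(647,503)],.075),("rim",[(472,178),(668,211),(633,466),(432,441)],.02),("roof",[(73,47),(367,93),(311,475),(12,433)],.1)]:
    P=ray("top",c(q),z)[:,:2]-h;P=np.c_[P@f,P@l];print(n,P,P.mean(0))
E
```

```text
plate [[-0.3105 -0.106 ]
 [-0.3114  0.1076]] [-0.3109  0.0008]
rim [[-0.1751 -0.0892]
 [-0.3095 -0.0872]
 [-0.3094  0.0861]
 [-0.1739  0.0899]] [-0.242  -0.0001]
roof [[ 0.0957 -0.1238]
 [-0.0943 -0.1232]
 [-0.0953  0.1214]
 [ 0.094   0.1237]] [ 0.     -0.0005]
```

Call:
arm_command([
  [255, 0, 4, 0, 0, 0, 0],
  [255, 0, 12, 0, 0, 0, 0],
  [255, 0, 22, 0, 0, 0, 0],
  [255, 0, 32, 0, 0, 0, 0],
  [255, 0, 42, 0, 0, 0, 0],
  [255, 0, 52, 0, 0, 0, 0],
  [255, 0, 62, 0, 0, 0, 0],
  [255, 0, 72, 0, 0, 0, 0],
  [255, 0, 80, 0, 0, 0, 0],
  [255, 0, 84, 0, 0, 0, 0],
])

```text
time: 5.55
ee_pos: [0.5167, -0.1229, 0.0405]
eef_rot: [0.046, 0.706, -0.045, 0.706]
ft_force: [-0.5, -2.8, -2.6]
width: 0.0135
```

```bash
python3 - <<'E'
from h import *
s=read_state();print(s['time'],s['ee_pos'],s['width'],s['ft_force'])
h=np.array([.5525,.1475]);f=np.array([np.cos(1.441),np.sin(1.441)]);l=np.array([-f[1],f[0]])
p=s['ee_pos'][:2]-h;print("tcp in hood",p@f,p@l)
g=h+f*(-.0125-.131);plan([*g,s['ee_pos'][2]],1.441+np.pi/2)
E
```

```text
5.55 [ 0.5167 -0.1229  0.0405] 0.013497196742851571 [-0.5028 -2.7562 -2.6071]
tcp in hood -0.2727734399995613 0.00054520170350521
shift [  0.0241 129.2729   0.6562] turn [-3.1407  0.0003  0.0001] tool y-> [-0.1294 -0.9916 -0.    ]
shift [  0.0241 129.2729   0.6562] turn [ 0.0009  0.0001 -0.0002] tool y-> [0.1294 0.9916 0.    ]
```

Call:
arm_command([
  [255, 0, 6, 0, 0, 0, 0],
  [255, 0, 16, 0, 0, 0, 0],
  [255, 0, 27, 0, 0, 0, 0],
  [255, 0, 38, 0, 0, 0, 0],
  [255, 0, 49, 0, 0, 0, 0],
  [255, 0, 60, 0, 0, 0, 0],
  [255, 0, 71, 0, 0, 0, 0],
  [255, 0, 82, 0, 0, 0, 0],
  [255, 0, 92, 0, 0, 0, 0],
  [255, 0, 98, 0, 0, 0, 0],
])

```text
time: 6.55
ee_pos: [0.5293, -0.0255, 0.0405]
eef_rot: [0.046, 0.706, -0.045, 0.706]
ft_force: [-0.3, -2.6, -2.6]
width: 0.0138
```

Call:
arm_command([
  [255, 0, 4, 0, 0, 0, 0],
  [255, 0, 8, 0, 0, 0, 0],
  [255, 0, 12, 0, 0, 0, 0],
  [255, 0, 16, 0, 0, 0, 0],
  [255, 0, 19, 0, 0, 0, 0],
  [255, 0, 22, 0, 0, 0, 0],
  [255, 0, 24, 0, 0, 0, 0],
  [255, 0, 25, 0, 0, 0, 0],
])

```text
time: 7.35
ee_pos: [0.5324, -0.0019, 0.0404]
eef_rot: [0.046, 0.706, -0.046, 0.706]
ft_force: [-0.8, -2.6, -2.4]
width: 0.0134
```

```bash
python3 - <<'E'
from h import *
s=read_state();print(s['time'],s['ee_pos'],s['width'],s['ft_force'])
h=np.array([.5525,.1475]);f=np.array([np.cos(1.441),np.sin(1.441)]);l=np.array([-f[1],f[0]])
p=s['ee_pos'][:2]-h;print("tcp in hood",p@f,p@l)
im=camera("scene")[:,:,::-1];cv2.imwrite("pics/s3.png",cv2.resize(im[100:280,180:380],None,fx=3,fy=3,interpolation=cv2.INTER_CUBIC))
cv2.imwrite("pics/w3.png",camera("wrist")[:,:,::-1])
E
```

```text
7.35 [ 0.5324 -0.0019  0.0404] 0.013407705588753984 [-0.7775 -2.6142 -2.3802]
tcp in hood -0.15075912784557152 0.0005436037129598574
```

View pics/s3.png

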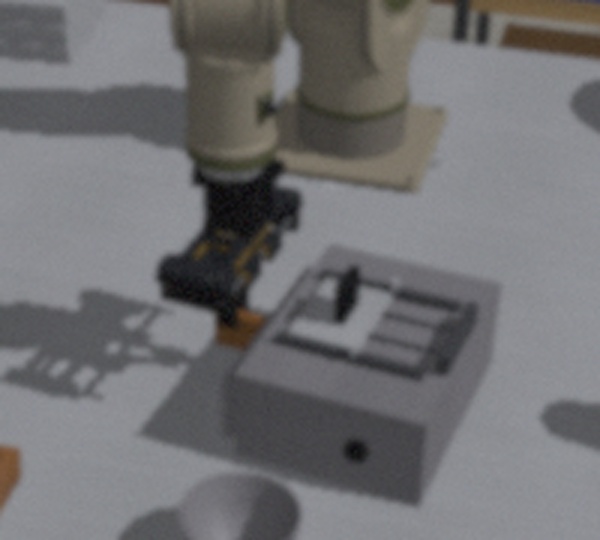

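View pics/w3.png

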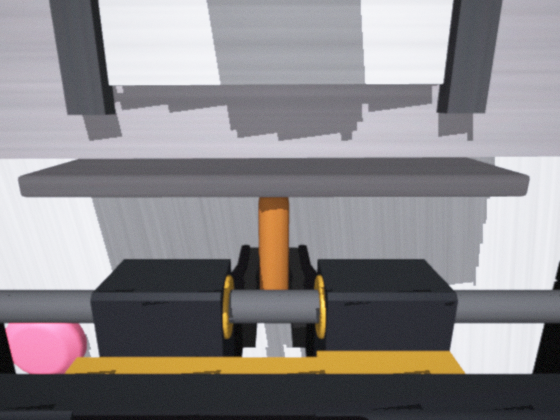

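Tray is nearly in: plate top (v≈158–195) just before the hood mouth edge (v≈157). Vent still shut. Pushing gently to contact.

Call:
arm_command([
  [255, 0, 2, 0, 0, 0, 0],
  [255, 0, 4, 0, 0, 0, 0],
  [255, 0, 6, 0, 0, 0, 0],
  [255, 0, 7, 0, 0, 0, 0],
  [255, 0, 7, 0, 0, 0, 0],
])

```text
time: 7.95
ee_pos: [0.5334, 0.0052, 0.0404]
eef_rot: [0.046, 0.706, -0.046, 0.706]
ft_force: [0.3, -1.0, -3.0]
width: 0.0133
```

Call:
arm_command([
  [255, 0, 1, 0, 0, 0, 0],
  [255, 0, 2, 0, 0, 0, 0],
  [255, 0, 2, 0, 0, 0, 0],
])

```text
time: 8.25
ee_pos: [0.5336, 0.0069, 0.0404]
eef_rot: [0.046, 0.706, -0.046, 0.706]
ft_force: [-0.3, -1.7, -2.9]
width: 0.014
```

```bash
python3 - <<'E'
from h import *
s=read_state();print(s['time'],s['ee_pos'],s['width'],s['ft_force'])
h=np.array([.5525,.1475]);f=np.array([np.cos(1.441),np.sin(1.441)]);l=np.array([-f[1],f[0]])
p=s['ee_pos'][:2]-h;print("tcp in hood",p@f,p@l)
E
```

```text
8.25 [0.5336 0.0069 0.0404] 0.0139586964714402 [-0.3386 -1.684  -2.8619]
tcp in hood -0.14183048686958694 0.0005374069929491167
```

Call:
arm_command([
  [255, 0, 1, 0, 0, 0, 0],
  [255, 0, 2, 0, 0, 0, 0],
  [255, 0, 3, 0, 0, 0, 0],
  [255, 0, 3, 0, 0, 0, 0],
])

```text
time: 8.65
ee_pos: [0.5341, 0.0093, 0.0405]
eef_rot: [0.046, 0.706, -0.046, 0.706]
ft_force: [-0.4, -5.1, -2.4]
width: 0.0134
```

```bash
python3 - <<'E'
from h import *
im=camera("top")[:,:,::-1];cv2.imwrite("pics/t4.png",cv2.resize(im[165:305,205:365],None,fx=4.2,fy=4.2,interpolation=cv2.INTER_CUBIC))
cv2.imwrite("pics/w4.png",camera("wrist")[:,:,::-1])
E
```

```text
(no output)
```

View pics/t4.png

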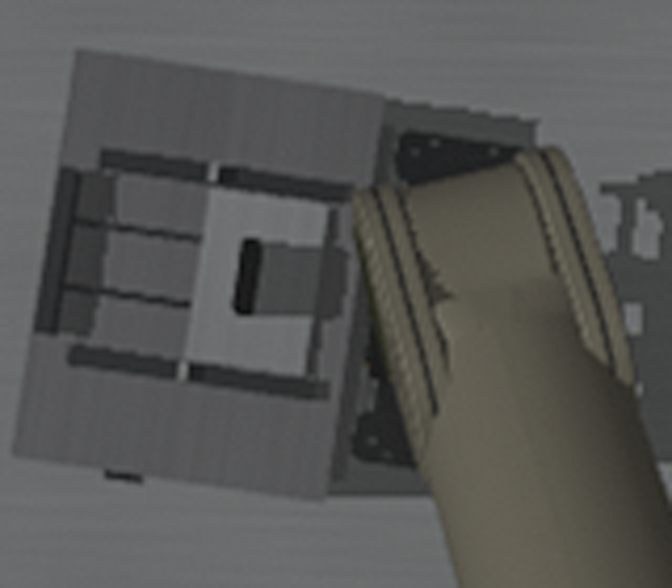

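View pics/w4.png

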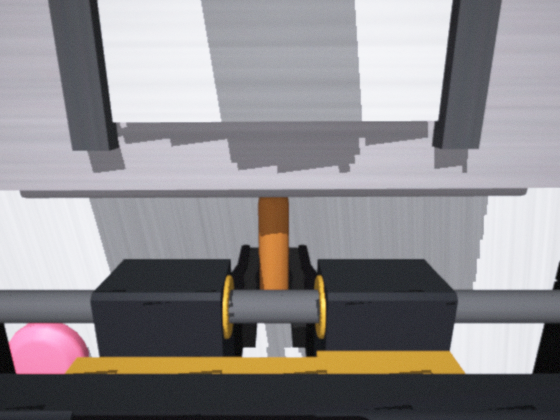

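Call:
arm_command([
  [255, 0, 1, 0, 0, 0, 0],
  [255, 0, 2, 0, 0, 0, 0],
  [255, 0, 2, 0, 0, 0, 0],
  [255, 0, 2, 0, 0, 0, 0],
])

```text
time: 9.15
ee_pos: [0.534, 0.0093, 0.0404]
eef_rot: [0.046, 0.706, -0.048, 0.705]
ft_force: [-1.0, -11.2, -0.3]
width: 0.0137
```

Call:
arm_command([
  [255, 0, 1, 0, 0, 0, 0],
  [255, 0, 2, 0, 0, 0, 0],
  [255, 0, 2, 0, 0, 0, 0],
  [255, 0, 2, 0, 0, 0, 0],
])

```text
time: 9.55
ee_pos: [0.534, 0.0093, 0.0404]
eef_rot: [0.045, 0.706, -0.049, 0.705]
ft_force: [-2.8, -16.4, 2.4]
width: 0.0133
```

```bash
python3 - <<'E'
from h import *
s=read_state();print(s['time'],s['ee_pos'],s['width'],s['ft_force'],s['torque'])
h=np.array([.5525,.1475]);f=np.array([np.cos(1.441),np.sin(1.441)]);l=np.array([-f[1],f[0]])
p=s['ee_pos'][:2]-h;print("tcp in hood",p@f,p@l)
cv2.imwrite("pics/w5.png",camera("wrist")[150:300,:,::-1])
E
```

```text
9.55 [0.534  0.0093 0.0404] 0.013333500844658059 [ -2.8479 -16.4392   2.4056] [-3.7062  0.6334  0.159 ]
tcp in hood -0.1394322953291913 0.000435800030089525
```

View pics/w5.png

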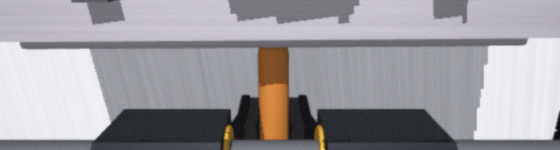

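Call:
arm_command([
  [255, 0, -1, 0, 0, 0, 0],
  [255, 0, -2, 0, 0, 0, 0],
  [0, 0, -2, 0, 0, 0, 0],
  [0, 0, -2, 0, 0, 0, 0],
  [0, 0, -2, 0, 0, 0, 0],
  [0, 0, -2, 0, 0, 0, 0],
  [0, 0, -2, 0, 0, 0, 0],
  [0, 0, -2, 0, 0, 0, 0],
  [0, 0, -2, 0, 0, 0, 0],
  [0, 0, -2, 0, 0, 0, 0],
])

```text
time: 10.6
ee_pos: [0.5342, 0.0118, 0.0404]
eef_rot: [0.046, 0.706, -0.046, 0.706]
ft_force: [-0.4, -0.2, -0.6]
width: 0.0696
```

Call:
arm_command([
  [0, -20, -2, 0, 0, 0, 0],
  [0, -50, -2, 0, 0, 0, 0],
  [0, -90, -2, 0, 0, 0, 0],
  [0, -135, -2, 0, 0, 0, 0],
  [0, -165, -2, 0, 0, 0, 0],
  [0, -180, -2, 0, 0, 0, 0],
  [0, -180, -2, 0, 0, 0, 0],
])

```text
time: 11.3
ee_pos: [0.5349, 0.0099, 0.222]
eef_rot: [0.046, 0.705, -0.046, 0.707]
ft_force: [0.2, -0.5, -0.3]
width: 0.0864
```

```bash
python3 - <<'E'
from h import *
s=read_state();print(s['time'],s['ee_pos'],s['width'],s['ft_force'],s['joint_positions'])
cv2.imwrite("pics/w6.png",camera("wrist")[:,:,::-1])
h=np.array([.5525,.1475]);f=np.array([np.cos(1.441),np.sin(1.441)])
g=h-.03*f;print(g);plan([*g,.19],1.441)
E
```

```text
11.3 [0.5349 0.0099 0.222 ] 0.08643471117952606 [ 0.2041 -0.4786 -0.3481] [ 0.3982  0.161  -0.5567  1.6443  0.0876  1.3581 -0.301 ]
[0.5486 0.1178]
shift [ 30.0778 109.0169   0.4133] turn [-1.5711  0.0002  0.0004] tool y-> [-0.9916  0.1294  0.    ]
shift [ 30.0778 109.0169   0.4133] turn [ 1.5705  0.0004 -0.0002] tool y-> [ 0.9916 -0.1294  0.    ]
```

View pics/w6.png

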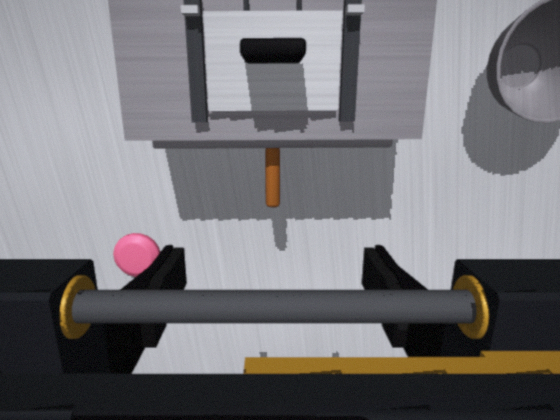

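```bash
python3 - <<'E'
from h import *
s=read_state();pose=(s['ee_pos'],s['eef_rot'])
h=np.array([.5525,.1475]);f=np.array([np.cos(1.441),np.sin(1.441)]);l=np.array([-f[1],f[0]])
for q,z in [([(240,38),(305,38)],.152),([(183,9),(363,9)],.118),([(153,146),(392,146)],.075),([(124,139),(422,139)],.1)]:
    p=ray("wrist",q,z,pose)[:,:2]-h;print(np.c_[p@f,p@l])
E
```

```text
[[-0.023   0.0225]
 [-0.0231 -0.0193]]
[[ 0.0013  0.0656]
 [ 0.0011 -0.063 ]]
[[-0.1009  0.1106]
 [-0.1012 -0.1066]]
[[-0.0921  0.1259]
 [-0.0925 -0.1229]]
```

Call:
arm_command([
  [0, 0, 12, 0, -0.14, 0, 0],
  [0, 0, 24, 0, -0.28, 0, 0],
  [0, 0, 36, 0, -0.42, 0, 0],
  [0, 0, 48, 0, -0.56, 0, 0],
  [0, 0, 60, 0, -0.7, 0, 0],
  [0, 0, 72, 0, -0.84, 0, 0],
  [0, 0, 84, 0, -0.98, 0, 0],
  [0, 0, 96, 0, -1.12, 0, 0],
  [0, 0, 109, 0, -1.26, 0, 0],
  [0, 0, 109, 0, -1.4, 0, 0],
])

```text
time: 12.35
ee_pos: [0.5469, 0.1198, 0.218]
eef_rot: [-0.421, 0.568, 0.423, 0.567]
ft_force: [0.1, -0.3, -0.4]
width: 0.0873
```

Call:
arm_command([
  [0, 0, 0, 0, -0.14, 0, 0],
  [0, 0, 0, 0, -0.171, 0, 0],
  [0, 0, 0, 0, -0.171, 0, 0],
  [0, 0, 0, 0, -0.171, 0, 0],
])

```text
time: 12.75
ee_pos: [0.5478, 0.1177, 0.2196]
eef_rot: [-0.465, 0.532, 0.466, 0.532]
ft_force: [-0.8, 0.7, -0.4]
width: 0.087
```

```bash
python3 - <<'E'
from h import *
s=read_state();print(s['time'],s['ee_pos'],s['width'],s['ft_force'],s['joint_positions'])
cv2.imwrite("pics/w7.png",camera("wrist")[:,:,::-1])
h=np.array([.5525,.1475]);f=np.array([np.cos(1.441),np.sin(1.441)])
g=h-.03*f;plan([*g,.118],1.441)
E
```

```text
12.75 [0.5478 0.1177 0.2196] 0.08700396308748447 [-0.797   0.7453 -0.4221] [ 0.3711  0.2674 -0.7873  1.5719  0.1913  1.3833  1.0033]
shift [101.9059  -0.7276   0.1178] turn [-0.0027 -0.0002 -0.0006] tool y-> [-0.9916  0.1294  0.    ]
shift [101.9059  -0.7276   0.1178] turn [ 3.1389 -0.0009  0.0003] tool y-> [ 0.9916 -0.1294  0.    ]
```

View pics/w7.png

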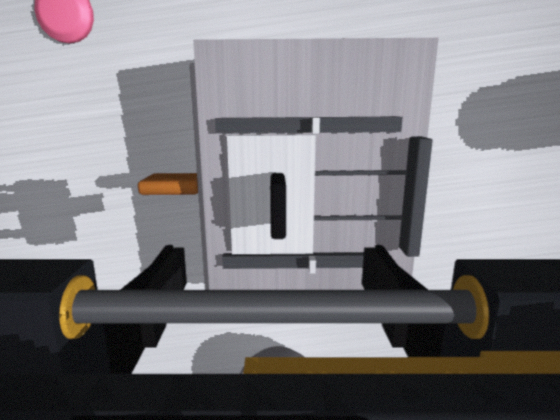

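The tab (276,205) stands midway between the jaws, the vent is shut, and the handle (165,184) is in place. Descending to pinch the tab.

Call:
arm_command([
  [0, 30, -0.5, 0, 0, 0, 0],
  [0, 60, -0.5, 0, 0, 0, 0],
  [0, 85, -0.5, 0, 0, 0, 0],
  [0, 99, -0.5, 0, 0, 0, 0],
  [0, 99, -0.5, 0, 0, 0, 0],
  [0, 99, -0.5, 0, 0, 0, 0],
])

```text
time: 13.4
ee_pos: [0.549, 0.1181, 0.1223]
eef_rot: [-0.467, 0.531, 0.466, 0.532]
ft_force: [-0.8, 0.3, 0.5]
width: 0.0869
```

Call:
arm_command([
  [255, 0, 0, 0, 0, 0, 0],
  [255, 0, 0, 0, 0, 0, 0],
  [255, 0, 0, 0, 0, 0, 0],
  [255, 0, 0, 0, 0, 0, 0],
  [255, 0, 0, 0, 0, 0, 0],
  [255, 0, 0, 0, 0, 0, 0],
  [255, 0, 0, 0, 0, 0, 0],
  [255, 0, 0, 0, 0, 0, 0],
  [255, 0, 0, 0, 0, 0, 0],
  [255, 0, 0, 0, 0, 0, 0],
])

```text
time: 14.4
ee_pos: [0.5487, 0.119, 0.1215]
eef_rot: [-0.466, 0.531, 0.467, 0.532]
ft_force: [3.6, 14.5, -8.0]
width: 0.0149
```

Call:
arm_command([
  [255, 0, 0, 0, 0, 0, 0],
  [255, 0, 0, 0, 0, 0, 0],
  [255, 0, 0, 0, 0, 0, 0],
  [255, 0, 0, 0, 0, 0, 0],
])

```text
time: 14.8
ee_pos: [0.549, 0.1207, 0.1215]
eef_rot: [-0.466, 0.53, 0.468, 0.532]
ft_force: [2.9, 9.4, -5.6]
width: 0.0113
```

```bash
python3 - <<'E'
from h import *
s=read_state();print(s['time'],s['ee_pos'],s['width'],s['ft_force'])
cv2.imwrite("pics/w8.png",camera("wrist")[:,:,::-1])
h=np.array([.5525,.1475]);f=np.array([np.cos(1.441),np.sin(1.441)]);l=np.array([-f[1],f[0]])
p=s['ee_pos'][:2]-h;print("tcp in hood",p@f,p@l)
plan([*h,s['ee_pos'][2]],1.441)
E
```

```text
14.8 [0.549  0.1207 0.1215] 0.01128976724055343 [ 2.8645  9.3612 -5.5633]
tcp in hood -0.027016643723435787 3.3787944142798936e-05
shift [ 0.0537 -0.1187 27.0393] turn [0.0022 0.004  0.0011] tool y-> [-0.9916  0.1294  0.    ]
shift [ 0.0537 -0.1187 27.0393] turn [-3.1394 -0.0016  0.0062] tool y-> [ 0.9916 -0.1294  0.    ]
```

View pics/w8.png

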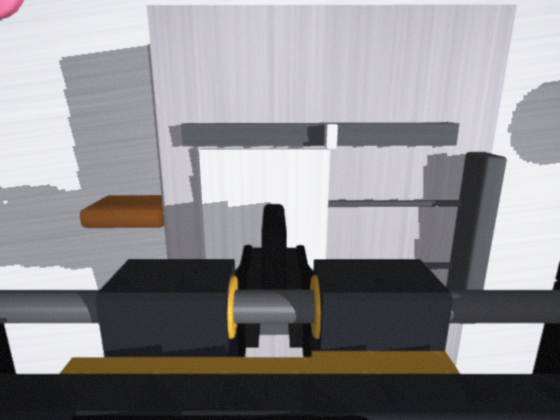

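Call:
arm_command([
  [255, 0, 0, 4, 0, 0, 0],
  [255, 0, 0, 8, 0, 0, 0],
  [255, 0, 0, 12, 0, 0, 0],
  [255, 0, 0, 16, 0, 0, 0],
  [255, 0, 0, 20, 0, 0, 0],
  [255, 0, 0, 24, 0, 0, 0],
  [255, 0, 0, 27, 0, 0, 0],
  [255, 0, 0, 30, 0, 0, 0],
  [255, 0, 0, 30, 0, 0, 0],
  [255, 0, 0, 30, 0, 0, 0],
], newtons=50)

```text
time: 15.85
ee_pos: [0.5521, 0.1452, 0.1214]
eef_rot: [-0.467, 0.533, 0.465, 0.53]
ft_force: [-4.4, -8.2, 6.3]
width: 0.0115
```

```bash
python3 - <<'E'
from h import *
s=read_state();print(s['time'],s['ee_pos'],s['width'],s['ft_force'])
cv2.imwrite("pics/w9.png",camera("wrist")[:,:,::-1])
h=np.array([.5525,.1475]);f=np.array([np.cos(1.441),np.sin(1.441)]);l=np.array([-f[1],f[0]])
p=s['ee_pos'][:2]-h;print("tcp in hood",p@f,p@l)
im=camera("top")[:,:,::-1];cv2.imwrite("pics/t9.png",cv2.resize(im[165:305,205:365],None,fx=4.2,fy=4.2,interpolation=cv2.INTER_CUBIC))
E
```

```text
15.85 [0.5521 0.1452 0.1214] 0.011467366601438704 [-4.4173 -8.1731  6.2878]
tcp in hood -0.002321537343756558 0.00014089948673518958
```

View pics/w9.png

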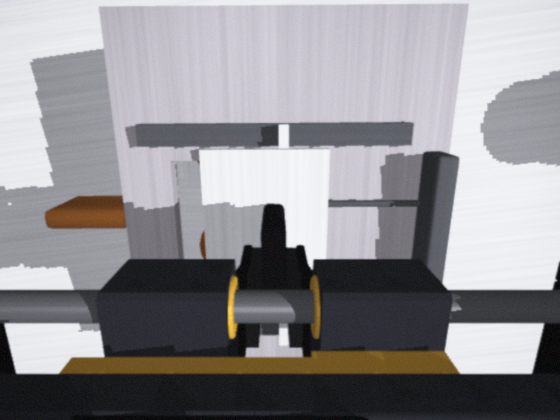

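View pics/t9.png

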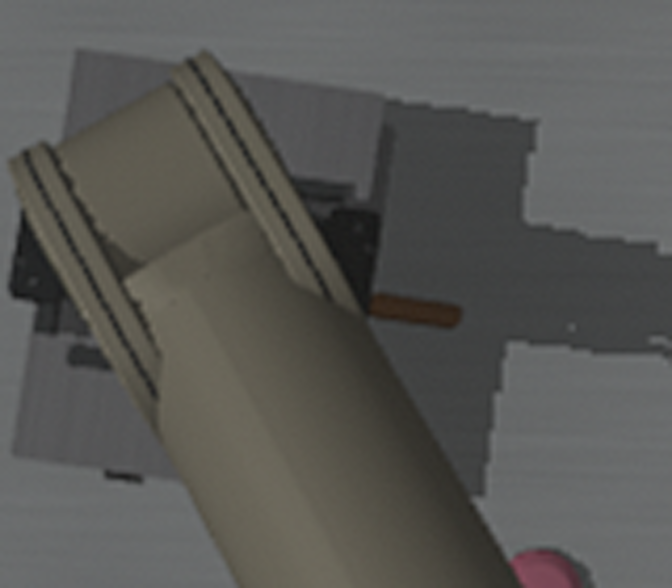

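Call:
arm_command([
  [255, 0, 0, 2, 0, 0, 0],
  [255, 0, 0, 4, 0, 0, 0],
  [255, 0, 0, 6, 0, 0, 0],
  [255, 0, 0, 6, 0, 0, 0],
  [255, 0, 0, 6, 0, 0, 0],
  [255, 0, 0, 6, 0, 0, 0],
  [255, 0, 0, 6, 0, 0, 0],
  [255, 0, 0, 6, 0, 0, 0],
])

```text
time: 16.75
ee_pos: [0.5527, 0.1507, 0.1214]
eef_rot: [-0.467, 0.533, 0.465, 0.53]
ft_force: [-6.0, -9.1, 7.4]
width: 0.0111
```

```bash
python3 - <<'E'
from h import *
s=read_state();print(s['time'],s['ee_pos'],s['width'],s['ft_force'],s['joint_vel'])
cv2.imwrite("pics/w10.png",camera("wrist")[:,:,::-1])
h=np.array([.5525,.1475]);f=np.array([np.cos(1.441),np.sin(1.441)]);l=np.array([-f[1],f[0]])
p=s['ee_pos'][:2]-h;print("tcp in hood",p@f,p@l)
im=camera("scene")[:,:,::-1];cv2.imwrite("pics/s10.png",cv2.resize(im[140:310,130:440],None,fx=2.5,fy=2.5,interpolation=cv2.INTER_CUBIC))
E
```

```text
16.75 [0.5527 0.1507 0.1214] 0.011092494813930752 [-5.9596 -9.0852  7.3708] [ 0.0004  0.0011  0.0004  0.0016  0.0004 -0.0021  0.0003]
tcp in hood 0.0032455063906172196 0.0001742447860817197
```

View pics/w10.png

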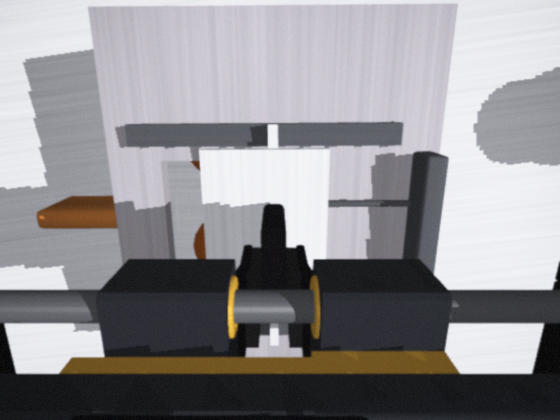

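View pics/s10.png

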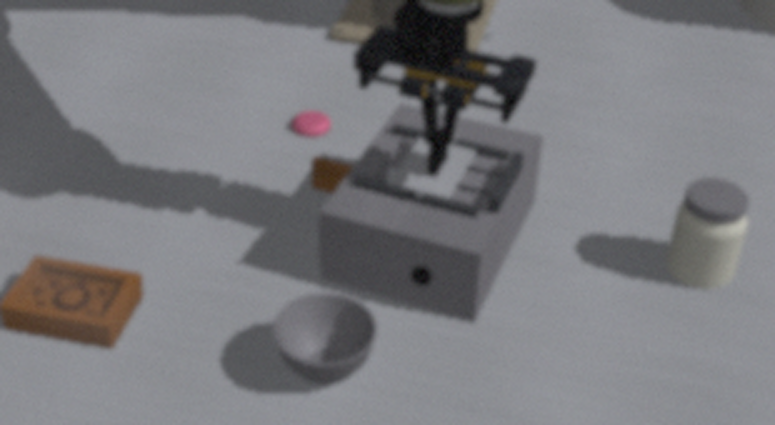

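Tab (u≈274) is level with the ribs (u≈272 above, 274 below); travel about 30 mm, and the force is steady. Handing in.

```bash
python3 -c "
from bench import *
print(close_job())"
```

```text
the job is handed in; nothing more can be done
None
```

I slid the tray straight into the hood until its end plate met the mouth face, with the vent still shut. Then I pinched the shutter tab, moved it to half open and handed the job in at about 17 s, still holding it. The hand-in reports no verdict.

- **Tray:** The gripper stopped advancing while the push rose to about 16 N, so the end plate is against the hood. The tray's measured position before it went in was within 1 mm of centred and square to the hood.
- **Gingerbreads:** All four lay flat in the tray just before it went in. Once the tray was in, I could see only parts of two through the open vent, and they looked undisturbed. I could not check the other two.
- **Vent:** In the last wrist picture the tab is level with the ribs to within about 1 mm. The gripper moved about 30 mm from shut, and the wrist reads about 11 N sideways against it.
- **Bystanders:** I never went near the mould, bowl or jar, and the last scene picture shows them standing as before.
- **Disagreement:** My hood position from the top camera read about 3 mm different, along the hood's length, from where the tray and the shut tab actually stopped. I relied on those contacts and on the ribs instead.

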